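# Clamp the blank with the square-bore handle and lap it

### The job

Fit the orange handle fully home on the square shaft of the blue clamping fixture and turn it clockwise (seen from above) until the brass jaw grips the steel blank firmly, and leave the handle on the shaft. Then lap the blank: slide the lapping stone along the blank's full top face, flat on it under light steady pressure, from the end with the red stop to the other end. Finally put the stone back in the green tray, flat and face down, leaving the blank clamped and all other things alone.

Things in the scene. Friction and masses are not known exactly. Their poses are not given: they have to be found in the camera images.
- handle: Clamp handle standing upright in one compartment of the green tray: dark square hub 34 x 34 x 24 mm with a blind square hole in its underside (17.4 mm wide, 20 mm deep, sides parallel to the hub's), and on top an orange upright wing 12 mm thick (x), 64 mm long (y), 28 mm high (from 24 to 52 mm above the origin). Origin: centre of the underside (mouth of the hole); z up. Mass about 0.16 kg.
- shaft_seat (a point): Centre of the top of the round collar (44 mm wide) at the foot of the square shaft; the fully home handle's origin lies here. Site turns with the shaft; its z is up and its x and y are parallel to the shaft's flats. The steel shaft rises from here: 16 mm square for 12 mm, then tapering to 10 mm square at 18 mm. The handle fits in any of its four quarter turns.
- shaft (a joint): Angle of the square shaft, rad, grows clockwise seen from above, range 0 (jaw open) to 1.35 (end stop); starts at 0 to 0.25. It drives the jaw 4.5 mm per rad; the jaw meets the blank at about 1.0 and grips firmly when turned to about 1.2 to 1.3; when released it may spring back to about 1.14, still firmly clamped. Stiff (0.15 N m): it stays put otherwise.
- fixture: Blue clamping fixture fixed to the bench: base 170 mm (x) by 180 mm (y), 30 mm high. Origin at bench level below the middle of the blank; z up; the blank lies along its y, the red end stop is at +y, a dark stop at -y, the fixed steel stop at +x, the brass jaw at -x, the shaft 76 mm to -x. All stops and the jaw are 44 mm high (8 mm below the blank's top).
- nest (a point): Middle of the blank's top face in the fixture, 52 mm above the bench; axes as the fixture's.
- jaw: Brass jaw bar 14 x 100 x 14 mm that moves in the fixture's +x towards the blank when the shaft is turned.
- blank: Bright steel bar 30 mm (x) by 130 mm (y) by 22 mm high, lying loose in the fixture between the stops. Origin: centre of its underside.
- stone: Lapping stone in the other compartment of the green tray: black abrasive block 40 mm (x) by 70 mm (y) by 16 mm high, with a pale wooden grip on top, 26 mm (x) by 50 mm (y), from 16 to 46 mm above the origin. Origin: centre of the black underside; z up. Mass about 0.22 kg.
- tray: Green sheet tray fixed to the bench, 232 mm (x) by 124 mm (y), walls 14 mm high, floor 4 mm thick, with a divider across its middle: two compartments centred 57 mm to -x and +x of the origin (centre of the underside). Which compartment holds the handle varies.
- tray_in (a point): Centre of the tray's inner floor, axes as the tray's.
- race: Bystander: steel ring 36 mm wide, 14 mm high. Origin centre of underside.
- sleeve: Bystander: brass square sleeve 30 x 30 x 30 mm. Origin centre of underside.
- spare: Bystander: spare steel bar 30 x 130 x 22 mm lying on the bench at the back. Origin centre of underside.
- oil: Bystander: yellow bottle 52 mm wide, 110 mm high. Origin centre of underside.
- paste: Bystander: white jar with a blue cap, 60 mm wide, 55 mm high. Origin centre of underside.
- brush: Bystander: flat brush, about 200 mm long, lying at the right of the bench. Origin on its underside.
- wrench: Bystander: wrench lying at the left of the bench. Origin on its underside.
Not all that is in view belongs to the job. What is shaped like the handle but pink, purple or turquoise is not meant.

How it is judged (in metres and radians):
On the way, in this order (a step that is already met when the one before it is completed fails the run):
1. the handle is fully home on the square shaft (horizontal distance between handle and shaft_seat below 0.004 m and z of handle in the frame of shaft_seat below 0.003 m and angle between handle's own z axis and vertical below 0.08 rad), for 0.1 s.
2. with the handle on it, the shaft is turned clockwise until the jaw grips the blank (shaft past 1.0 rad, grip over 3 N) (all of step 1 and value of joint shaft above 1 rad and contact force between jaw and blank above 3 N), for 0.1 s.
3. the stone lies flat on the blank under pressure (over 1 N) at the red-stop end (stone centre at least 27 mm from the middle) (contact force between stone and blank above 1 N and angle between stone's own z axis and vertical below 0.12 rad and y of stone in the frame of nest above 0.027 m), for 0.05 s.
4. the stone, still pressed flat on the blank, passes the red-side half (contact force between stone and blank above 1 N and angle between stone's own z axis and vertical below 0.12 rad and y of stone in the frame of nest between 0.004 and 0.022 m), for 0.03 s.
5. the stone, still pressed flat on the blank, passes the other half (contact force between stone and blank above 1 N and angle between stone's own z axis and vertical below 0.12 rad and y of stone in the frame of nest between -0.022 and -0.004 m), for 0.03 s.
6. the stone, still pressed flat on the blank, reaches the other end (at least 27 mm past the middle) (contact force between stone and blank above 1 N and angle between stone's own z axis and vertical below 0.12 rad and y of stone in the frame of nest below -0.027 m), for 0.03 s.
At the end, for the whole second after the job is handed in: Handle within 4 mm of the shaft axis and 3 mm of the collar, upright within 0.08 rad; shaft past 1.0 rad, jaw pressing the blank over 3 N, blank flat in its nest; stone flat, face down (tilt under 0.1 rad), on the green tray's floor; all released and at rest (all of step 2 and x of stone in the frame of tray_in between -0.105 and 0.105 m and y of stone in the frame of tray_in between -0.05 and 0.05 m and z of stone in the frame of tray_in below 0.005 m and angle between stone's own z axis and vertical below 0.1 rad and distance between blank and fixture below 0.034 m and angle between blank's own z axis and vertical below 0.06 rad and linear speed of each of stone, handle, blank below 0.02 m/s); the robot touches nothing.
It fails at once if the stone is pressed on the blank with more than 60 N (contact force between stone and blank above 60 N).
It fails at once if one of the other things is moved by more than 30 mm (distance of any of race, sleeve, spare, oil, paste, brush, wrench from where it was at the start of the episode above 0.03 m).
It also fails if it takes over 69 s, if anything falls off the work surface, if the arm or the gripper's body presses on something with over 40 N, if the wrist force passes 120 N, or if a joint passes its speed limit or range.

### The arm

A 6-joint arm with a two-finger parallel gripper is mounted at the origin on the work surface. World frame = base frame: x ahead of the robot, y to its left, z up, the work surface at z = 0. Lengths are in m, angles in degrees, forces in N, time in s.
With the tool pointing down it reaches from about 0.35 to 0.875 m from the base axis. Payload 4.2 kg.
Tool frame: the origin (TCP) lies midway between the tips of the shut fingers; the grasp point (between the pads) lies 19 mm behind it; z points along the fingers, y is the line along which they close (so a half turn about z gives the same grasp; the last joint's range is limited). The gripper opens to 87 mm and grips with 3 to 60 N. Pads are 19 mm wide; open, the fingers measure 117 mm over their backs; the gripper's body (75 mm by 190 mm) begins 51 mm behind the grasp point.
Start: joints at [-50.271, 22.042, 0.453, 0, -68.411, -14.817], TCP at [0.263, -0.567, 0.223] pointing down, gripper open.
Joint ranges: [-179.83, 179.83], [-69.29, 118.12], [-61.27, 80.66], [-181.25, 117.63], [-171.15, -9.14], [-177.46, 177.46]. Speed limits (degrees/s): [159.86, 159.86, 180, 180, 180, 180].

### API

Orientations are given as [roll, pitch, yaw] about the fixed x, y, z axes, in that order (R = Rz(yaw) Ry(pitch) Rx(roll)).
In Python, from workcell import env gives the robot as it stands. The module is installed in compiled form; this text tells all that it offers. Calls block until the motion is done:
- env.goto(position, orientation): joint-space move of the TCP to a pose.
- env.move_straight(position, rotation=None, rate=0.15, force_limit=None): straight line of the TCP; rotation=None keeps the orientation; rate is the mean speed in m/s. With force_limit (N) it stops when the force on the tool has changed by that much, and returns True; else False.
- env.set_joints(angles): joint-space move.
- env.gripper_to(opening, grasp_force=None): opening from 0.0 (shut) to 1.0 (fully open); grasp_force is the grip in N (None keeps the last); returns when the fingers have stopped.
- env.dwell(seconds).
- env.inverse_kinematics(position, orientation): joint angles nearest the present ones, or None.
- env.read_state(): the state.
- env.grab_frame(name): name is "scene" or "top" or "wrist"; returns a dict with "image" (420x560x3 uint8, blue, green, red), "fx", "fy", "cx", "cy" (pixels), "D" ([k1, k2, p1, p2, k3] as OpenCV has them; the pictures are not rectified), "position" and "orientation" of the camera in the world. Camera axes: x right, y up, looking along -z (the intrinsics and any distortion apply to the point x, -y, -z); pixel columns grow to the right and rows downward; lengths in m; the calibration is good to about 2 mm. A picture is of the moment at which its call begins. There is no depth.
A pose or a line that the arm cannot do raises env.Unreachable and nothing moves.
- env.close_job(): hands the job in; it is judged then, once.
Trained networks look in a picture, given as the dict that the camera call returned (one of the last four; its "shot" number tells which), for a name from the list of things; names that differ only in an ending like _2 or _b are one class to them, and where a whole thing is asked for, a point or a joint stands for the part that bears it (a point fixed in the world has none). Each returns a list of dicts, best first, with "score" (0 to 1); they miss things now and then, are a little off and sometimes report something else, mostly with a low value. They report only what shows in the picture. A call takes as long as a camera call. They do not tell look-alikes from the thing itself.
- env.search_frame(picture, thing): "xyz" ([x, y, z] in m, in world coordinates, good to about 4 mm: the middle of the surface that is visible of it).
- env.trace(picture, thing): "mask" (420x560 bool, what is visible of it).
The state is a dict: "clock": time; "joint_positions": joint angles; "qvel": joint speeds; "joint_torque": joint torques, N m; "position": TCP position; "tool_rot": TCP orientation; "force": force on the tool from outside, world axes, zero at the start; "wrist_torque": the same for the moment, N m; "opening": opening from 0.0 (shut) to 1.0 (fully open); "finger_force": force on a finger pad.
Only numpy, scipy, OpenCV 4.12 (cv2) and the standard library are available. Lean on these libraries where they do the work, as an engineer would, in place of code of your own. Each camera call takes 0.05 s, during which the arm holds its last target. There are 200 camera calls.

## Working session

There is one attempt and no reset: what is moved stays moved. The work goes in short steps, each a Python script; the robot and the scene stay as the last script left them, time stands still between calls to the robot, and variables do not carry over. Pictures are saved under pics/ and viewed, at most 10 in all, crops included, and the job is handed in when it is done.

```bash
mkdir -p pics
cat > h.py <<'E'
import numpy as np, cv2
from scipy.spatial.transform import Rotation as R
from workcell import env
def cam(f):
    o=f["orientation"]; o=np.array(o,float)
    Rm=o if o.shape==(3,3) else R.from_euler('xyz',o,degrees=True).as_matrix()
    K=np.array([[f["fx"],0,f["cx"]],[0,f["fy"],f["cy"]],[0,0,1]])
    return K,np.array(f["D"],float),Rm@np.diag([1,-1,-1]),np.array(f["position"])
def px2w(f,uv,z):
    K,D,Rc,p=cam(f)
    u=cv2.undistortPoints(np.array(uv,float).reshape(-1,1,2),K,D).reshape(-1,2)
    d=np.c_[u,np.ones(len(u))]@Rc.T
    return p+d*((z-p[2])/d[:,2:])
def w2px(f,P):
    K,D,Rc,p=cam(f); rv=cv2.Rodrigues(Rc.T)[0]
    return cv2.projectPoints(np.array(P,float).reshape(-1,1,3),rv,-Rc.T@p,K,D)[0].reshape(-1,2)
E
python3 - <<'E'
from h import *
fs={n:env.grab_frame(n) for n in("scene","top")}
for n,f in fs.items():
    cv2.imwrite(f"pics/{n}0.png",f["image"]); print(n,f["fx"],f["D"],f["position"],f["orientation"])
f=fs["top"]
for t in["handle","shaft","fixture","jaw","blank","stone","tray","race","sleeve","spare","oil","paste","brush","wrench"]:
    print(t,[(np.round(d["xyz"],3).tolist(),round(d["score"],2)) for d in env.search_frame(f,t)[:3]])
s=env.read_state();print(s["clock"],s["tool_rot"],s["position"],s["force"])
E
```

```text
scene 432.9088721274347 [-0.02345489  0.          0.          0.          0.        ] [1.0815642  0.64277118 0.82087477] [ 46.49821059   0.22159748 141.24656803]
top 465.5399891691797 [0.02561596 0.         0.         0.         0.        ] [0.30166597 0.0027159  1.45121031] [ 1.21226392e+01  8.66499531e-02 -9.24391853e+01]
handle [([0.771, 0.216, 0.034], 0.71), ([0.776, 0.331, 0.036], 0.55), ([0.377, 0.154, 0.038], 0.49)]
shaft [([0.511, -0.162, 0.043], 0.66), ([0.613, 0.006, 0.017], 0.33)]
fixture [([0.544, -0.169, 0.026], 0.66)]
jaw [([0.561, -0.171, 0.045], 0.75), ([0.542, -0.168, 0.029], 0.21)]
blank [([0.585, -0.177, 0.051], 0.67), ([0.546, -0.167, 0.027], 0.34)]
stone [([0.513, 0.196, 0.028], 0.57)]
tray [([0.59, 0.186, 0.006], 0.81), ([0.604, -0.426, 0.017], 0.5)]
race [([0.561, -0.171, 0.047], 0.21)]
sleeve []
spare [([0.723, -0.008, 0.019], 0.79)]
oil [([0.763, 0.121, 0.073], 0.64)]
paste [([0.786, -0.074, 0.051], 0.61), ([0.562, -0.171, 0.046], 0.57)]
brush [([0.605, -0.424, 0.018], 0.64)]
wrench [([0.574, 0.432, 0.006], 0.56)]
0.8 [-1.79998563e+02  1.49820909e-03 -1.55088242e+02] [ 0.26326872 -0.56680581  0.22257059] [0.31352087 0.07031689 0.54429852]
```

```bash
cd pics; python3 -c "
import cv2
cv2.imwrite('c0.png',cv2.hconcat([cv2.imread('scene0.png')]))"; ls
```

```text
c0.png
scene0.png
top0.png
```

View pics/top0.png

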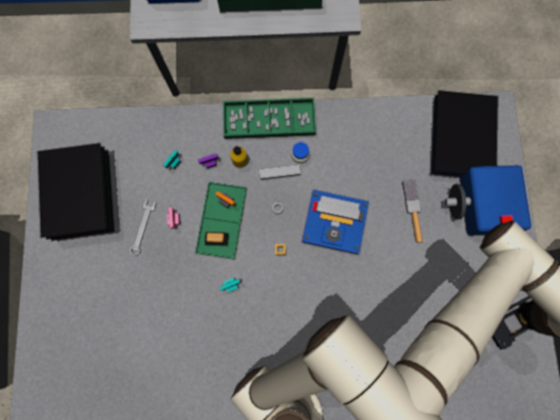

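View pics/scene0.png

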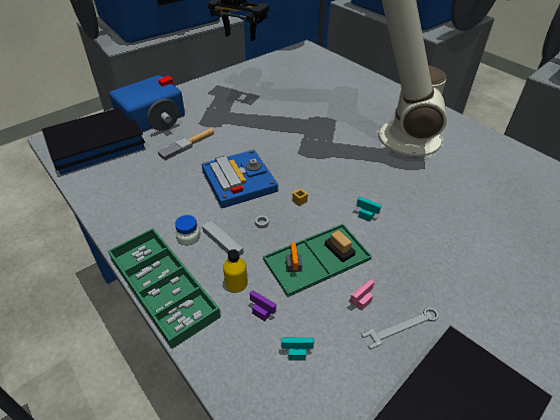

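Handle look-alikes in the top view are turquoise (172,160) and (230,285), purple (208,160) and pink (173,217). The only orange one stands in the tray at (226,199), so I choose that; the stone is at (216,238). The fixture is at (335,222), with its red stop on the left (+y) and its shaft at (334,234). Next I look closer with the wrist camera.

```bash
python3 - <<'E'
from h import *
f=env.grab_frame("top")
print(px2w(f,[[226,199]],.04),px2w(f,[[216,238]],.046),px2w(f,[[334,234]],.05))
for i,(p,y) in enumerate([((0.52,-0.17,0.30),-155),((0.56,0.19,0.30),-65)]):
    for yy in (y,y+180):
        print(yy,env.inverse_kinematics(p,[180,0,yy]))
    env.goto(p,[180,0,y])
    w=env.grab_frame("wrist"); cv2.imwrite(f"pics/w{i}.png",w["image"])
    np.save(f"w{i}.npy",w,allow_pickle=True)
    print(w["position"],w["orientation"],w["fx"],w["D"],env.read_state()["clock"])
E
python3 -c "
import cv2
cv2.imwrite('pics/w01.png',cv2.resize(cv2.vconcat([cv2.imread('pics/w0.png'),cv2.imread('pics/w1.png')]),None,fx=.7,fy=.7))"
```

```text
[[0.64076355 0.1613499  0.04      ]] [[0.51866426 0.19322935 0.046     ]] [[ 0.51495216 -0.1659473   0.05      ]]
-155 [ -1.12036917  11.77331143  -2.94337777   0.         -75.2833108
 -63.87963083]
25 [ -1.12036917  11.77331143  -2.94337777   0.         -75.2833108
 116.12036917]
[ 0.45946367 -0.19943363  0.46273207] [-1.40796959e+01 -7.67260666e-03  1.14918397e+02] 309.67029744503685 [-0.0643764  0.         0.         0.         0.       ] 2.65
-65 [ 34.41912367  16.31512786   3.11907189   0.         -76.80394403
  -9.41912367]
115 [ 34.41912367  16.31512786   3.11907189   0.         -76.80394403
 170.58087633]
[0.58772508 0.12821247 0.46298384] [-1.40922060e+01 -7.24930711e-03 -1.55121557e+02] 309.67029744503685 [-0.0643764  0.         0.         0.         0.       ] 4.0583
```

View pics/w0.png

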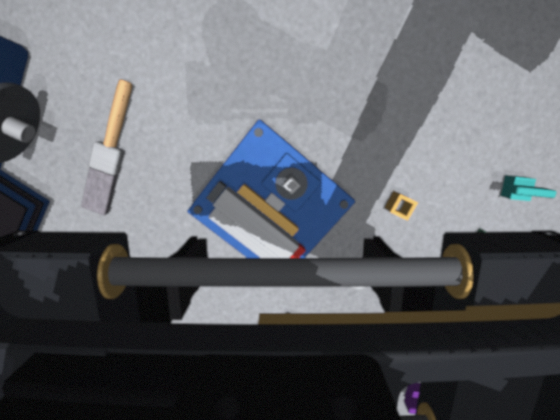

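View pics/w1.png

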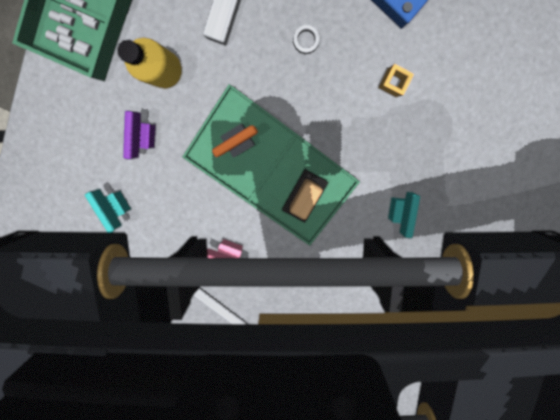

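The first wrist view shows the fixture with its shaft at (290,185), brass jaw at (268,210) and red stop at (300,250). The second shows the orange handle in the tray at (234,141), with its dark hub in the upper compartment, and the stone at (306,195). The other shapes there are turquoise, purple or pink, so the choice holds. Next I take closer vertical views to measure.

```bash
cat >> h.py <<'E'
def look(xy,z,yaw):
    c=np.radians(yaw); p=np.array(xy)-.067*np.array([np.cos(c),np.sin(c)])
    env.goto([p[0],p[1],z],[180,0,yaw]); return env.grab_frame("wrist")
def rect(f,m,z):
    m=m.astype(np.uint8); n,l,s,c=cv2.connectedComponentsWithStats(m)
    k=1+np.argmax(s[1:,4]); ct=max(cv2.findContours((l==k).astype(np.uint8),0,1)[0],key=cv2.contourArea).reshape(-1,2)
    P=px2w(f,ct,z)[:,:2]*1000
    (c,(a,b),th)=cv2.minAreaRect(P.astype(np.float32))
    if a<b: a,b,th=b,a,th+90
    return np.array(c)/1000,(a,b),(th+90)%180-90   # th: direction of the long side
E
python3 - <<'E'
from h import *
out=[]
for n,xy,y in [("stone",(.519,.193),-65),("handle",(.641,.161),-65),("fix",(.535,-.168),-155)]:
    f=look(xy,.17,y); np.save(f"{n}.npy",f,allow_pickle=True)
    hsv=cv2.cvtColor(f["image"],cv2.COLOR_BGR2HSV); h,s,v=[hsv[...,i].astype(int) for i in range(3)]
    ok=np.zeros(h.shape,bool); ok[:225]=1
    q=w2px(f,[[*xy,.05]])[0]; print(n,q,env.read_state()["clock"])
    if n=="stone": print(rect(f,ok&(h>8)&(h<25)&(s>60)&(v>90),.050))
    if n=="handle": print(rect(f,ok&(h>3)&(h<18)&(s>150)&(v>90),.056))
    if n=="fix":
        print("jaw",rect(f,ok&(h>12)&(h<30)&(s>100)&(v>90),.044))
        print("blank",rect(f,ok&(s<40)&(v>175),.052))
    x0,y0=int(q[0])-100,max(int(q[1])-95,0)
    out.append(cv2.resize(f["image"][y0:y0+190,x0:x0+200],(400,380),interpolation=2)); print("crop",x0,y0)
cv2.imwrite("pics/crops.png",cv2.resize(cv2.hconcat(out),(800,253)))
cv2.imwrite("pics/fix.png",cv2.resize(f["image"][:230,130:430],(780,598),interpolation=2))
E
```

```text
stone [286.08278411 133.24191653] 4.7917
(array([0.64211475, 0.16696796]), (65.79322814941406, 20.83599853515625), 55.21495819091797)
crop 186 38
handle [285.0468885  134.43009806] 5.4083
(array([0.64363751, 0.16516666]), (62.031471252441406, 11.007579803466797), 55.37584686279297)
crop 185 39
fix [284.83033638 131.73375515] 6.8167
jaw (array([ 0.56477185, -0.17616084]), (98.03997802734375, 13.617323875427246), 75.19886779785156)
blank (array([ 0.55828955, -0.25108748]), (406.45703125, 198.34597778320312), -64.65201377868652)
crop 184 36
```

View pics/crops.png

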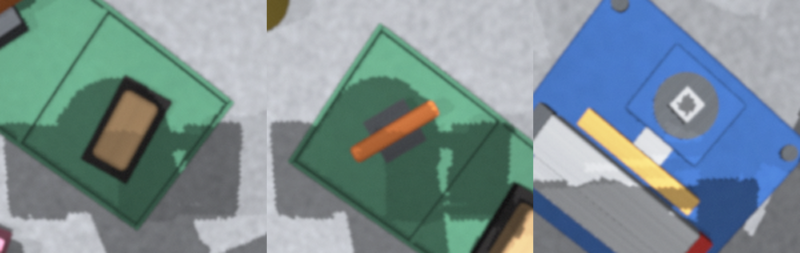

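View pics/fix.png

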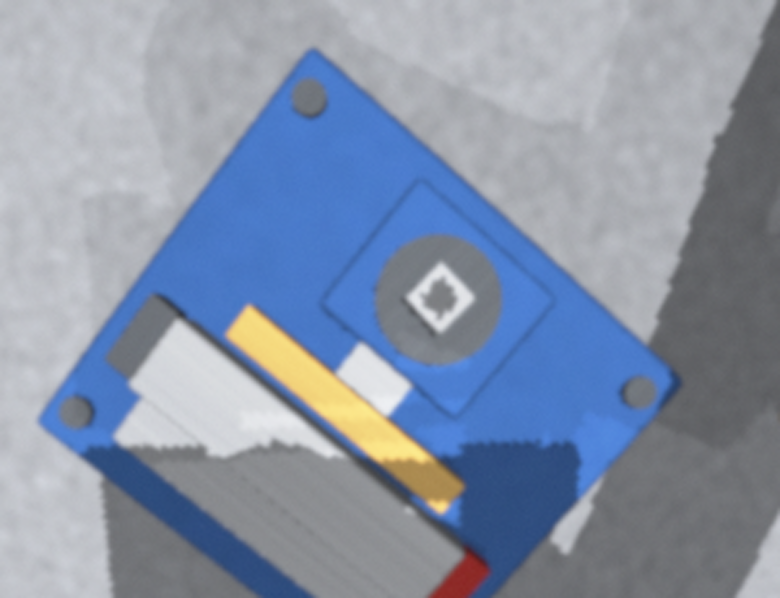

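The close crop confirms the orange handle on its dark hub, and the stone with its pale grip. In the enlarged fixture view the shaft square is centred at (440,299), turned about 4° clockwise from the base edges. I refine this offline from the saved frames.

Run:
```python
from h import *
L=lambda n:np.load(n+".npy",allow_pickle=True).item()
def win(f,x0,x1,y0,y1):
    m=np.zeros((420,560),bool); m[y0:y1,x0:x1]=1
    hsv=cv2.cvtColor(f["image"],cv2.COLOR_BGR2HSV); return m,*[hsv[...,i].astype(int) for i in range(3)]
f=L("stone"); m,h,s,v=win(f,235,320,85,185)
print("grip",rect(f,m&(h>8)&(h<25)&(s>50)&(v>90),.050))
print("black",rect(f,m&(v<70)|m&(h>8)&(h<25)&(s>50)&(v>90),.020))
print(px2w(f,w2px(f,[[.519,.193,.05]]),.05))
f=L("fix"); m,h,s,v=win(f,280,320,95,135)
print("white v", np.percentile(v[m],[5,50,90,98]))
for t in (150,170,190): print("shaft",t,rect(f,m&(s<60)&(v>t),.055))
print("collar",rect(f,cv2.morphologyEx((win(f,265,330,80,150)[0]&(s<90)).astype(np.uint8),cv2.MORPH_CLOSE,np.ones((5,5))),.042))
px=np.array([[313,48],[680,380],[40,418]])/2.6+[130,0]
P=px2w(f,px,.03)[:,:2];d=P-P[0]
print("base edges",P,[(np.hypot(*x)*1e3,np.degrees(np.arctan2(x[1],x[0]))) for x in d[1:]])
px=np.array([[180,318],[466,548]])/2.6+[130,0]; P=px2w(f,px,.052)[:,:2];d=P[1]-P[0];print("blank edge",P,np.hypot(*d),np.degrees(np.arctan2(d[1],d[0])))
```

```text
grip (array([0.52360382, 0.19753406]), (48.81845474243164, 25.389972686767578), 85.299072265625)
black (array([0.52335895, 0.19830205]), (69.54354095458984, 40.16244125366211), 85.91979217529297)
[[0.519 0.193 0.05 ]]
white v [126. 132. 210. 228.]
shaft 150 (array([ 0.51610364, -0.16289444]), (17.616474151611328, 17.582012176513672), -20.251266479492188)
shaft 170 (array([ 0.51627258, -0.16314874]), (17.014028549194336, 16.833850860595703), 71.09114074707031)
shaft 190 (array([ 0.51621295, -0.16325868]), (15.931121826171875, 15.755936622619629), -20.26988983154297)
collar (array([ 0.51654297, -0.16319562]), (43.32905960083008, 43.15281295776367), -87.66486191749573)
base edges [[ 0.45771644 -0.238219  ]
 [ 0.50291288 -0.06879786]
 [ 0.61757966 -0.28102748]] [(np.float64(175.3460584010542), np.float64(75.06306610019095)), (np.float64(165.49566813505618), np.float64(-14.991056741507425))]
blank edge [[ 0.55937114 -0.24000744]
 [ 0.59055908 -0.11672067]] 0.12717042036542445 75.80367131640953
```

Measurements agree with the given sizes:

| Item | Centre (m) | Angle |
|---|---|---|
| Handle | (0.6436, 0.1652) | wing at 55.4° |
| Shaft | (0.5162, -0.1632) | flats at -20° |
| Fixture | – | -15° |
| Stone | (0.5235, 0.198) | long axis at 85.6° |

Next I pick the handle.

```bash
cat >> h.py <<'E'
def st(t=""):
    s=env.read_state(); print(t,round(s["clock"],2),np.round(s["position"],4),np.round(s["tool_rot"],1),"F",np.round(s["force"],1),"T",np.round(s["wrist_torque"],2),"op",round(s["opening"],3),s["finger_force"]); return s
E
python3 - <<'E'
from h import *
env.gripper_to(.55,40)
env.goto([.6436,.1652,.12],[180,0,-124.6])
print(env.move_straight([.6436,.1652,.033],rate=.12,force_limit=10)); st("down")
env.gripper_to(0,50); st("grip")
env.move_straight([.6436,.1652,.14],rate=.2); st("lift")
env.goto([.5162,-.1632,.13],[180,0,-110]); s=st("over")
np.save("grip.npy",s,allow_pickle=True)
f=env.grab_frame("scene"); q=w2px(f,[[.5162,-.1632,.1]])[0].astype(int); print(q)
cv2.imwrite("pics/over.png",cv2.resize(f["image"][q[1]-60:q[1]+60,q[0]-80:q[0]+80],None,fx=4,fy=4,interpolation=2))
E
```

```text
False
down 9.81 [0.6444 0.1652 0.0339] [-1.799e+02  1.000e-01 -1.246e+02] F [-0.2  0.8  0.6] T [0.04 0.05 0.01] op 0.55 0.0
grip 10.52 [0.6436 0.1652 0.0331] [ 180.    -0.  -124.6] F [0.2 0.5 0.2] T [0.07 0.16 0.02] op 0.133 49.99725490808487
lift 11.2 [0.6424 0.1649 0.1384] [ 1.799e+02 -1.000e-01 -1.246e+02] F [-0.3 -0.4 -3. ] T [0.01 0.07 0.01] op 0.134 49.996620677411556
over 12.53 [ 0.5169 -0.1627  0.1299] [-180.    0. -110.] F [-0.4  0.5 -1.1] T [0.02 0.06 0.05] op 0.138 49.996843161061406
[252 148]
```

View pics/over.png

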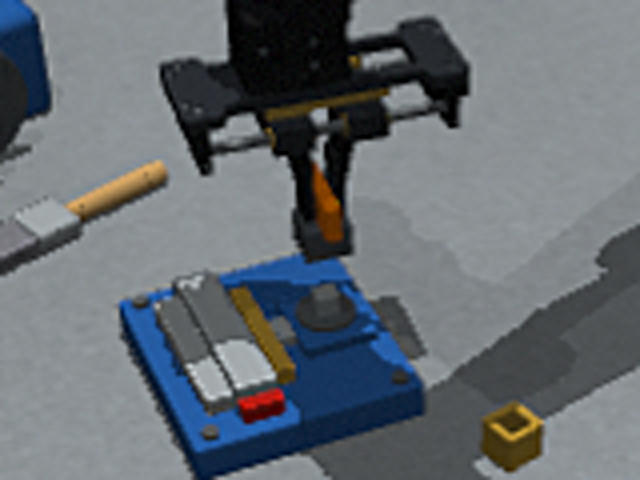

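The handle is held upright over the shaft, with its hub at (325,235) and the shaft at (325,295). Next I lower it.

Run:
```python
from h import *
env.move_straight([.5162,-.1632,.097],rate=.1); st("a")
r=env.move_straight([.5162,-.1632,.060],rate=.03,force_limit=12); print(r); env.dwell(.1); st("b")
```

```text
a 13.06 [ 0.5166 -0.163   0.0969] [ 180.    -0.  -109.9] F [ 0.1  0.5 -1.4] T [-0.04 -0.02  0.01] op 0.131 49.996888395398855
True
b 13.97 [ 0.5161 -0.1633  0.073 ] [ 180.   -0. -110.] F [-1.2  0.4  6.4] T [0.21 0.36 0.03] op 0.138 49.99768800102174
```

Run:
```python
from h import *
r=env.move_straight([.5162,-.1632,.062],rate=.03,force_limit=15); print(r); st("c")
f=env.grab_frame("scene"); q=w2px(f,[[.5162,-.1632,.06]])[0].astype(int)
for z in (.030,.036,.044): print(z,(w2px(f,[[.5162,-.1632,z]])[0]-q+[50,40])*8)
cv2.imwrite("pics/seat.png",cv2.resize(f["image"][q[1]-40:q[1]+35,q[0]-50:q[0]+50],None,fx=8,fy=8,interpolation=2))
```

```text
True
c 14.18 [ 0.5162 -0.1635  0.073 ] [ 1.799e+02 -1.000e-01 -1.099e+02] F [-1.3  0.7  3.1] T [ 0.22  0.29 -0.02] op 0.136 49.99734462238848
0.03 [410.65935617 387.32200818]
0.036 [410.04801117 374.37050115]
0.044 [409.22679122 356.96936472]
```

View pics/seat.png

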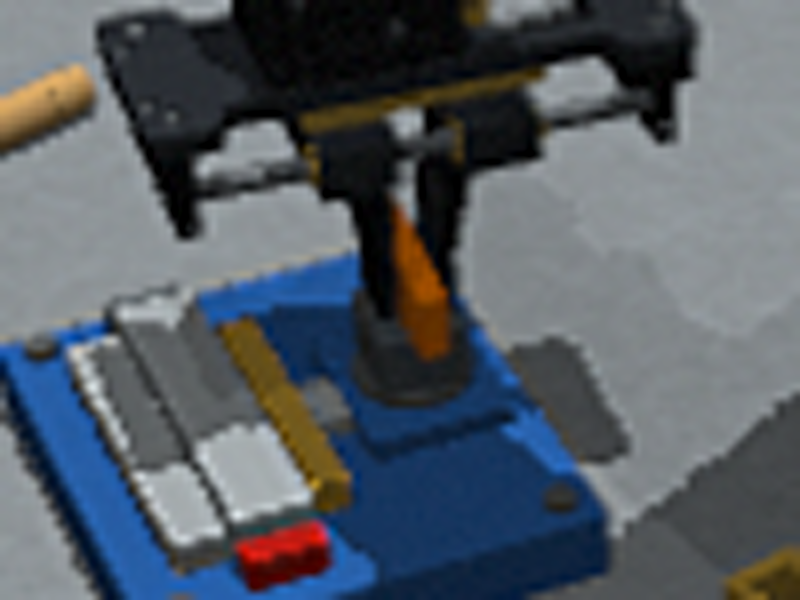

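The hub sits on the collar at (412,385), so the handle is home with the seat at about z 0.044. Next I turn it.

Run:
```python
from h import *
env.gripper_to(0,60)
j=np.array(env.read_state()["joint_positions"]); print(j)
def turn(a):
    q=j.copy(); q[5]-=a; env.set_joints(q); env.dwell(.1); s=env.read_state(); print(a,round(s["clock"],2),np.round(s["wrist_torque"],2),np.round(s["force"],1),np.round(s["tool_rot"][2],1),np.round(s["position"],4))
for a in (8,16,30,42,48,51,54,57,60,63): turn(a)
```

```text
[ -0.36350986  23.12081697 -22.38631196   0.10410015 -44.57767482
 -19.6212152 ]
8 14.81 [ 0.41 -0.22 -0.06] [0.8 0.6 2.3] -117.8 [ 0.5166 -0.1634  0.073 ]
16 15.17 [ 0.73 -0.37  0.01] [0.9 1.7 0.5] -125.7 [ 0.5165 -0.1633  0.073 ]
30 15.61 [ 1.19 -0.28 -0.03] [0.6 3.6 2. ] -139.7 [ 0.5163 -0.1632  0.073 ]
42 16.02 [ 1.72 -0.25  0.02] [0.2 5.9 2.7] -151.7 [ 0.5162 -0.1632  0.073 ]
48 16.38 [ 1.86 -0.27  0.03] [0.9 5.7 2.8] -157.7 [ 0.5162 -0.1631  0.073 ]
51 16.73 [ 1.9  -0.25 -0.01] [1.3 6.2 3.4] -160.7 [ 0.5162 -0.163   0.073 ]
54 17.07 [ 1.96 -0.23  0.07] [0.8 6.  2.4] -163.7 [ 0.5162 -0.163   0.073 ]
57 17.43 [ 2.02 -0.2   0.01] [-0.2  6.8  1.8] -166.7 [ 0.5161 -0.163   0.073 ]
60 17.77 [ 2.07 -0.21  0.07] [1.1 6.1 3.6] -169.7 [ 0.5161 -0.1629  0.073 ]
63 18.12 [ 2.08 -0.18  0.02] [0.4 6.2 2.6] -172.7 [ 0.5162 -0.1629  0.073 ]
```

Run:
```python
from h import *
s=env.read_state(); print(np.round(s["joint_torque"],2),s["joint_positions"],s["tool_rot"])
f=env.grab_frame("scene"); q=w2px(f,[[.5162,-.1632,.06]])[0].astype(int)
cv2.imwrite("pics/turn.png",cv2.resize(f["image"][q[1]-40:q[1]+35,q[0]-50:q[0]+50],None,fx=8,fy=8,interpolation=2))
```

```text
[ -3.56 -33.53  12.81   4.18  -0.24  -0.06] [-3.22609819e-01  2.31058659e+01 -2.23796409e+01  4.19982160e-02
 -4.45941879e+01 -8.23718582e+01] [-1.79981396e+02 -8.29056544e-02 -1.72664554e+02]
```

View pics/turn.png

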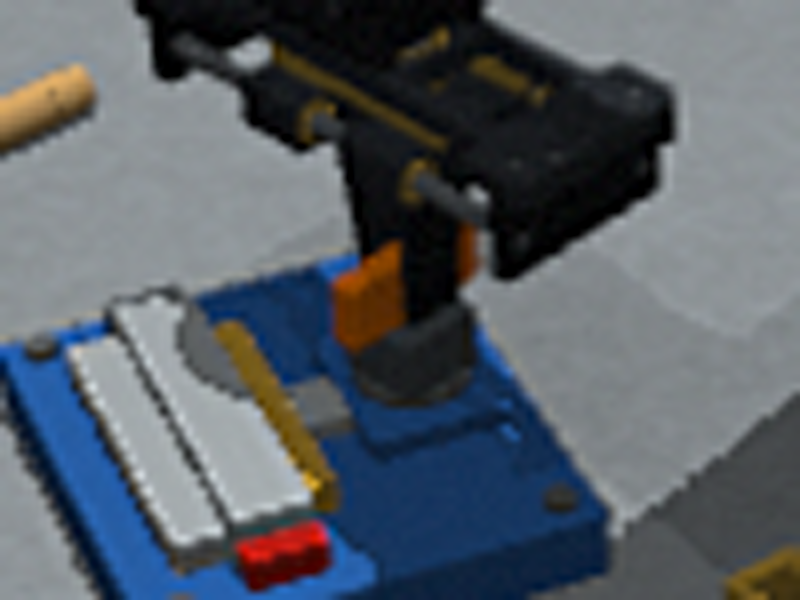

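The handle turned with the gripper, and the jaw has closed onto the blank near (325,470). A little further tightens it to about 1.25 rad, allowing for roughly 5° of play in the hole.

Run:
```python
from h import *
s=env.read_state(); j=np.array(s["joint_positions"])
for a in (3,6,9):
    q=j.copy(); q[5]=-19.62-63-a; env.set_joints(q); env.dwell(.15); s=env.read_state(); print(a,round(s["clock"],2),np.round(s["wrist_torque"],2),np.round(s["force"],1),np.round(s["tool_rot"],1),s["joint_positions"][5]-q[5],np.round(s["joint_torque"][5],2))
np.save("end.npy",s,allow_pickle=True)
f=env.grab_frame("scene")
print([(np.round(d["xyz"],3),d["score"]) for t in("handle",) for d in env.search_frame(f,t)[:3]])
```

```text
3 18.57 [ 1.63 -0.25  0.14] [0.2 5.5 2.7] [-1.800e+02 -1.000e-01 -1.758e+02] 0.13645884673215392 -0.13
6 18.98 [ 1.64 -0.23  0.23] [0.5 5.4 2.5] [-1.800e+02 -1.000e-01 -1.788e+02] 0.1463263124191485 -0.23
9 19.38 [ 1.71 -0.25  0.42] [0.8 5.6 2.4] [-1.800e+02 -1.000e-01  1.783e+02] 0.17777940408333848 -0.4
[(array([0.598, 0.34 , 0.035]), 0.97), (array([0.388, 0.168, 0.034]), 0.94), (array([0.781, 0.226, 0.034]), 0.88)]
```

Run:
```python
from h import *
j=np.array(env.read_state()["joint_positions"])
for a in (74,76,78,80):
    q=j.copy(); q[5]=-19.62-a; env.set_joints(q); env.dwell(.15); s=env.read_state(); print(a,round(s["clock"],2),np.round(s["wrist_torque"],2),np.round(s["force"],1),np.round(s["tool_rot"],1),s["joint_positions"][5]-q[5])
    if s["wrist_torque"][2]>.9: break
```

```text
74 19.88 [ 1.62 -0.2   0.54] [0.2 5.3 2.7] [-1.800e+02 -1.000e-01  1.762e+02] 0.09326487993244825
76 20.27 [ 1.59 -0.21  0.67] [0.7 4.7 2.3] [-1.800e+02 -1.000e-01  1.742e+02] 0.10850816953441722
78 20.68 [ 1.62 -0.15  0.83] [-0.4  6.1  2.9] [-1.800e+02 -1.000e-01  1.723e+02] 0.1302610258143062
80 21.07 [ 1.68 -0.17  0.85] [0.5 5.4 1.3] [-1.799e+02 -1.000e-01  1.703e+02] 0.1536676906946326
```

The torque rises steadily from the jaw contact (turn ≈66°) and levels off near 0.85 N m, which means a firm grip at about 1.2 rad. Next I release, check, and fetch the stone.

Run:
```python
from h import *
p=env.read_state()["position"]
env.gripper_to(.5); st("rel")
env.move_straight([p[0],p[1],.17],rate=.15); 
f=look((.525,-.165),.19,-155)
m=np.zeros((420,560),bool); m[:225]=1
hsv=cv2.cvtColor(f["image"],cv2.COLOR_BGR2HSV); h,s,v=[hsv[...,i].astype(int) for i in range(3)]
print("wing",rect(f,m&(h>3)&(h<14)&(s>150)&(v>70),.096))
print("jaw",rect(f,m&(h>15)&(h<30)&(s>100)&(v>70),.044))
# stone
env.goto([.5235,.198,.10],[180,0,-94.4])
print(env.move_straight([.5235,.198,.0245],rate=.1,force_limit=8)); st("down")
env.gripper_to(0,40); st("grip")
env.move_straight([.5235,.198,.13],rate=.15); st("lift")
```

```text
rel 21.91 [ 0.5162 -0.1627  0.073 ] [-1.800e+02 -1.000e-01  1.701e+02] F [0.3 0.6 0.1] T [-0.03  0.01 -0.02] op 0.501 0.0
wing (array([ 0.51927197, -0.16824507]), (54.19222640991211, 1.8643549680709839), 3.816079616546631)
jaw (array([ 0.56941046, -0.17735634]), (98.6827392578125, 14.510455131530762), 75.24040222167969)
False
down 25.59 [0.5241 0.1982 0.025 ] [-179.9    0.   -94.4] F [ 0.7 -0.6  0.1] T [0.01 0.1  0.  ] op 0.503 0.0
grip 26.07 [0.5237 0.1982 0.025 ] [-180.     0.   -94.4] F [ 0.3 -0.3  2.3] T [ 0.04  0.26 -0.03] op 0.297 39.99253246933222
lift 26.92 [0.5225 0.1975 0.1287] [ 1.799e+02 -1.000e-01 -9.440e+01] F [-0.2  0.4 -2.4] T [0.07 0.07 0.03] op 0.295 39.992216723039746
```

The jaw advanced 4.8 mm, so the shaft is at about 1.15 rad and clamped. Now lapping.

Run:
```python
from h import *
N=np.array([.5900,-.1830]); u=np.array([np.cos(np.radians(75)),np.sin(np.radians(75))])
P=lambda y,z:[*(N+u*y),z]
env.goto(P(.033,.10),[180,0,-105]); env.move_straight(P(.033,.079),rate=.1); env.dwell(.2)
b=st("base")["force"][2]
r=env.move_straight(P(.033,.066),rate=.015,force_limit=7); s=st("contact"); print(r)
z=s["position"][2]
for k in range(8):
    env.dwell(.1); F=env.read_state()["force"][2]-b
    if F>6: break
    z-=.0004; env.move_straight(P(.033,z),rate=.02)
print("press",F,z)
for y in np.arange(.027,-.0361,-.007):
    env.move_straight(P(y,z),rate=.04); s=env.read_state(); F=s["force"][2]-b
    print(round(y,3),round(F,1),np.round(s["position"],4),np.round(s["tool_rot"][:2],2))
    if F<5: z-=.0003
    if F>14: z+=.0003
env.dwell(.2); st("end")
```

```text
base 28.82 [ 0.5991 -0.1509  0.0797] [-179.9    0.  -105. ] F [-0.5  0.3 -2.7] T [-0.    0.07  0.03] op 0.296 39.99203103594482
contact 29.34 [ 0.5987 -0.1512  0.073 ] [-180.   -0. -105.] F [-0.7 -0.3  4.8] T [0.08 0.09 0.05] op 0.296 39.99216246418655
True
press 8.403930473510249 0.07299654158768887
0.027 5.1 [ 0.5969 -0.1573  0.073 ] [ 1.7981e+02 -4.0000e-02]
0.02 4.1 [ 0.5953 -0.1641  0.073 ] [ 1.7985e+02 -3.0000e-02]
0.013 6.2 [ 0.5936 -0.1709  0.073 ] [ 1.7987e+02 -3.0000e-02]
0.006 7.3 [ 0.5917 -0.1776  0.073 ] [ 1.7985e+02 -4.0000e-02]
-0.001 8.0 [ 0.5899 -0.1842  0.073 ] [ 1.7985e+02 -3.0000e-02]
-0.008 7.8 [ 0.5882 -0.1908  0.073 ] [ 1.7985e+02 -2.0000e-02]
-0.015 8.3 [ 0.5863 -0.1976  0.073 ] [ 1.7985e+02 -2.0000e-02]
-0.022 8.4 [ 0.5845 -0.2043  0.073 ] [ 1.7985e+02 -2.0000e-02]
-0.029 8.6 [ 0.5827 -0.2111  0.073 ] [ 1.7985e+02 -2.0000e-02]
-0.036 7.5 [ 0.5808 -0.2178  0.073 ] [ 1.7984e+02 -2.0000e-02]
end 32.87 [ 0.5809 -0.2178  0.073 ] [ 179.8   -0.  -105. ] F [1.8 2.4 5.1] T [ 0.64 -0.27  0.06] op 0.294 39.99583577737212
```

The stroke ran from +33 to -36 mm at 4–9 N throughout. Next I put the stone back.

Run:
```python
from h import *
p=env.read_state()["position"]
env.move_straight([p[0],p[1],.15],rate=.12)
env.goto([.5235,.198,.09],[180,0,-94.4]); env.dwell(.2)
env.move_straight([.5235,.198,.034],rate=.1)
print(env.move_straight([.5235,.198,.020],rate=.02,force_limit=5)); st("place")
env.gripper_to(.55); env.dwell(.2); env.move_straight([.5235,.198,.15],rate=.12)
def hs(f):
    m=np.zeros((420,560),bool); m[:225]=1
    hsv=cv2.cvtColor(f["image"],cv2.COLOR_BGR2HSV); return m,*[hsv[...,i].astype(int) for i in range(3)]
a=look((.5235,.198),.17,-65); m,h,s,v=hs(a); m[:, :235]=0; m[:,320:]=0
print("grip",rect(a,m&(h>8)&(h<25)&(s>50)&(v>90),.050))
b=look((.53,-.167),.19,-155); m,h,s,v=hs(b)
print("jaw",rect(b,m&(h>15)&(h<30)&(s>100)&(v>70),.044))
cv2.imwrite("pics/final.png",cv2.resize(cv2.hconcat([a["image"][20:230,170:400],b["image"][20:230,170:400]]),(800,365)))
st()
```

```text
True
place 36.65 [0.5236 0.1981 0.025 ] [-180.    -0.   -94.4] F [-0.1 -0.2  3.6] T [0.02 0.25 0.02] op 0.298 39.992423728108406
grip (array([0.52332886, 0.19731741]), (49.68918991088867, 25.732608795166016), 85.52481842041016)
jaw (array([ 0.56942242, -0.17711642]), (98.39250183105469, 14.17716121673584), 75.21367645263672)
 40.83 [ 0.5909 -0.1377  0.1899] [ 180.     0.  -154.9] F [ 0.2 -0.2  0.6] T [ 0.01 -0.02 -0.  ] op 0.542 0.0
```

View pics/final.png

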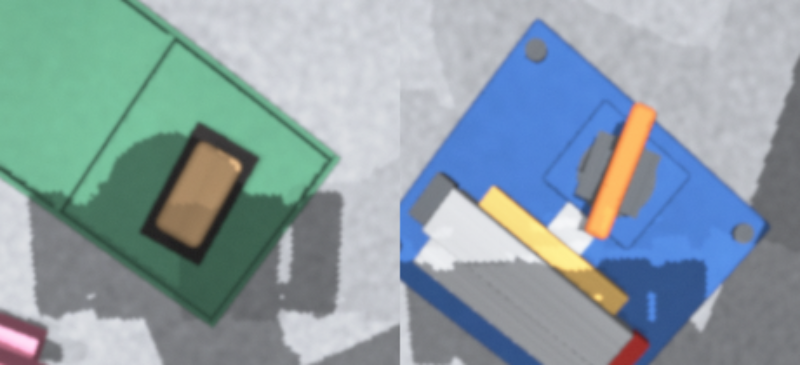

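The stone lies flat in its compartment at (200,193). The handle is upright on the shaft at (620,170) and the jaw is closed on the blank. I hand the job in.

```bash
python3 -c "
from workcell import env
print(env.close_job())"
```

```text
the job is handed in; nothing more can be done
None
```

The job is handed in with no verdict returned: the handle is home and the blank clamped at about 1.15 rad (from the jaw's travel), the blank was lapped over its full length at 4–9 N, and the stone is back flat in the tray.

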